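# Sort the breading counter

## Robot

A 6-joint arm with a two-finger parallel gripper is mounted at the origin on the work surface. World frame = base frame: x ahead of the robot, y to its left, z up, the work surface at z = 0. Lengths are in m, angles in rad, forces in N, time in s.
With the tool pointing down it reaches from about 0.2 to 0.875 m from the base axis. Payload 3.4 kg.
Tool frame: the origin (TCP) lies between the finger pads; the fingertips stand 25 mm ahead of it and the grasp point (between the pads) lies 6 mm ahead of it (r.nose_length is the z of the fingertips in the tool frame, in m); z points along the fingers, y is the line along which they close (so a half turn about z gives the same grasp; the last joint's range is limited). The gripper opens to 94 mm and grips with 3 to 60 N. Pads are 16 mm wide; open, the fingers measure 119 mm over their backs; the gripper's body (75 mm by 177 mm) begins 78 mm behind the grasp point.
Start: joints at [1.127, 0.276, 1.505, -0, 1.361, -0.121], TCP at [0.182, 0.545, 0.196] pointing down, gripper open.
Joint ranges: [-2.89, 2.89], [-0.75, 2.08], [0.22, 2.7], [-1.18, 4.32], [0.11, 2.71], [-2.7, 2.7]. Speed limits (rad/s): [2.57, 2.57, 3.14, 3.14, 3.14, 3.14].

## Interface

Orientations are given as a unit quaternion [w, x, y, z].
In Python, from plant import r, gripper_to, inverse_kinematics, vision, models, telemetry gives the robot as it stands. Calls block until the motion is done:
- r.move_to(position, orientation): joint-space move of the TCP to a pose.
- r.move_l(position, rot=None, vel=0.15, guard=None): straight line of the TCP; rot=None keeps the orientation; vel is the mean speed in m/s. With guard (N) it stops when the force on the tool has changed by that much, and returns True; else False.
- r.movej(angles): joint-space move.
- gripper_to(opening, f_grip=None): finger opening in m; f_grip is the grip in N (None keeps the last); returns when the fingers have stopped.
- r.hold(seconds).
- inverse_kinematics(position, orientation): joint angles nearest the present ones, or None.
- vision.snapshot(name): name is "side" or "top" or "wrist"; returns the picture (400x640x3 uint8, red, green, blue); there is no depth.
- vision.get_calibration(name): a dict with "fx", "fy", "cx", "cy" (pixels), "position" and "orientation" of the camera in the world. Camera axes: x right, y down, z forward; pixel columns grow to the right and rows downward; lengths in m; the calibration is good to about 2 mm. A picture is of the moment at which its call begins: read the wrist's pose just before it. get_calibration takes no time and is no camera call; for the wrist camera it gives the pose at the moment of the call.
A pose or a line that the arm cannot do raises r.PlanningError and nothing moves.
- r.sign_off(): hands the job in; it is judged then, once.
Trained networks look in the newest picture that a camera, given by its name, has taken for a name from the list of things; names that differ only in an ending like _2 or _b are one class to them, and where a whole thing is asked for, a point or a joint stands for the part that bears it (a point fixed in the world has none). Each returns a list of dicts, best first, with "score" (0 to 1); they miss things now and then, are a little off and sometimes report something else, mostly with a low value. They report only what shows in the picture. A call takes as long as a camera call. They do not tell look-alikes from the thing itself.
- models.boxes_of(thing, camera): "at" ([x, y, z] in m, in world coordinates, good to about 4 mm: the middle of the surface that is visible of it).
- models.regions_of(thing, camera): "pixels" (400x640 bool, what is visible of it).
- models.mark_of(thing, camera): "at" ([x, y, z] in m, in world coordinates, good to about 4 mm: a listed point, or the origin of a listed thing).
Readings, each from a call of its own:
- telemetry.current_t(): time.
- telemetry.current_joints(): joint angles.
- telemetry.current_dq(): joint speeds.
- telemetry.current_joint_efforts(): joint torques, N m.
- telemetry.current_ee_pos(): TCP position.
- telemetry.current_tool_rot(): TCP orientation.
- telemetry.current_wrist_force(): force on the tool from outside, world axes, zero at the start.
- telemetry.current_torque(): the same for the moment, N m.
- telemetry.current_opening(): finger opening in m.
- telemetry.current_finger_force(): force on a finger pad.
Only numpy, scipy, OpenCV 4.12 (cv2) and the standard library are available. Lean on these libraries where they do the work, as an engineer would, in place of code of your own. Each camera call takes 0.05 s, during which the arm holds its last target. There are 200 camera calls.

## Task

Clear up the breading counter: lay both raw green asparagus spears on the yellow chopping board and both breaded spears in the black baking tray, each one flat and lengthways, wholly within it and side by side with its partner, never on top of it. Stand the blue-capped salt shaker upright in the small white caddy. Leave the red-capped pepper shaker and the steel cup standing where they are.

Things in the scene. Friction and masses are not known exactly. Their poses are not given: they have to be found in the camera images.
- raw_a_center (a point): A raw asparagus spear: smooth green, darker scales and a pointed tip, pale cut end. 170 mm long, 16 mm thick, about 25 g; lies flat on the counter and does not roll. This point is its centre, half-way along and 8 mm above its underside; x runs along the spear towards the tip, z is up. The two raw spears are interchangeable.
- raw_b_center (a point): A raw asparagus spear: smooth green, darker scales and a pointed tip, pale cut end. 170 mm long, 16 mm thick, about 25 g; lies flat on the counter and does not roll. This point is its centre, half-way along and 8 mm above its underside; x runs along the spear towards the tip, z is up. The two raw spears are interchangeable.
- breaded_a_center (a point): A breaded asparagus spear: beige, knobbly with firm crumbs. 170 mm long, 20 mm thick, about 35 g; lies flat on the counter and does not roll. This point is its centre, half-way along and 10 mm above its underside; x runs along the spear, z is up. The two breaded spears are interchangeable.
- breaded_b_center (a point): A breaded asparagus spear: beige, knobbly with firm crumbs. 170 mm long, 20 mm thick, about 35 g; lies flat on the counter and does not roll. This point is its centre, half-way along and 10 mm above its underside; x runs along the spear, z is up. The two breaded spears are interchangeable.
- salt_center (a point): The salt shaker: clear round body with white salt, blue cap. Diameter 44 mm, height 105 mm, about 150 g, standing upright. This point is its centre, 52.5 mm above its underside; z is up.
- board: The yellow chopping board, fixed: 250 mm long (its x) by 170 mm wide (its y), 12 mm thick. Origin at the centre of its underside, on the counter, so its top is 12 mm above the origin; z is up.
- tray: The black baking tray, fixed: open box 265 mm long (its x) by 185 mm wide (its y) outside, walls 5 mm thick, rim 20 mm above the counter, floor 5 mm thick. Origin at the centre of its underside, on the counter; z is up.
- caddy: The small white seasoning caddy, fixed: open square box 85 mm by 85 mm outside, walls and floor 3 mm thick, rim 35 mm above the counter. Origin at the centre of its underside, on the counter; x and y are square to its walls, z is up.
- pepper_center (a point): The pepper shaker (not to be moved), loose: as the salt shaker in shape and size, but with dark pepper and a red cap. This point is its centre, 52.5 mm above its underside.
- cup: An empty steel cup (not to be moved), loose: 68 mm across the rim, 60 mm high. Origin at the centre of its underside.
Mind the look-alikes: they are no part of the job. Leave any turquoise look-alike of the part that bears raw_a_center alone.

How it is judged:
At the end, for the whole second after the job is handed in: Raw spears rest on the board, breaded on the tray floor, not on each other: centres within 40 mm lengthways and 75 mm crossways of its centre, lengthways within 0.35 rad, centre under 28 mm (board) or 23 mm (tray) high. Salt stands on the caddy floor, upright within 0.15 rad. All at rest (x of raw_a_center in the frame of board between -0.04 and 0.04 m and y of raw_a_center in the frame of board between -0.075 and 0.075 m and z of raw_a_center in the frame of board between 0.012 and 0.028 m and angle between the x axis of each of raw_a_center, raw_b_center and the x axis of board, either way round below 0.35 rad and linear speed of each of raw_a, raw_b, breaded_a, breaded_b, salt below 0.02 m/s and x of raw_b_center in the frame of board between -0.04 and 0.04 m and y of raw_b_center in the frame of board between -0.075 and 0.075 m and z of raw_b_center in the frame of board between 0.012 and 0.028 m and x of breaded_a_center in the frame of tray between -0.04 and 0.04 m and y of breaded_a_center in the frame of tray between -0.075 and 0.075 m and z of breaded_a_center in the frame of tray between 0.007 and 0.023 m and angle between the x axis of each of breaded_a_center, breaded_b_center and the x axis of tray, either way round below 0.35 rad and x of breaded_b_center in the frame of tray between -0.04 and 0.04 m and y of breaded_b_center in the frame of tray between -0.075 and 0.075 m and z of breaded_b_center in the frame of tray between 0.007 and 0.023 m and x of salt_center in the frame of caddy between -0.03 and 0.03 m and y of salt_center in the frame of caddy between -0.03 and 0.03 m and z of salt_center in the frame of caddy below 0.063 m and angle between salt_center's own z axis and vertical below 0.15 rad); the robot touches nothing.
It fails at once if the pepper shaker is moved by more than 25 mm or tipped over (distance of pepper_center from where it was at the start of the episode above 0.025 m or angle between pepper_center's own z axis and vertical above 0.5 rad).
It fails at once if the steel cup is moved by more than 25 mm or tipped over (distance of cup from where it was at the start of the episode above 0.025 m or angle between cup's own z axis and vertical above 0.5 rad).
It also fails if it takes over 122 s, if anything falls off the work surface, if the arm or the gripper's body presses on something with over 40 N, if the wrist force passes 120 N, or if a joint passes its speed limit or range.

## Working session

There is one attempt and no reset: what is moved stays moved. The work goes in short steps, each a Python script; the robot and the scene stay as the last script left them, time stands still between calls to the robot, and variables do not carry over. Pictures are saved under pics/ and viewed, at most 14 in all, crops included, and the job is handed in when it is done.

```bash
mkdir -p pics; ls; python3 - <<'E'
from plant import r, vision, models, telemetry
import cv2
for c in ["top","side"]:
    im=vision.snapshot(c); cv2.imwrite(f"pics/{c}0.png",im[:,:,::-1])
    k=vision.get_calibration(c); print(c,k)
    for t in ["raw_a_center","breaded_a_center","salt_center","board","tray","caddy","pepper_center","cup"]:
        print(t,[(round(d["score"],2),[round(float(v),3) for v in d["at"]]) for d in models.mark_of(t,c)][:5])
print(telemetry.current_t())
E
```

```text
pics
top {'fx': 441.3430803146601, 'fy': 441.3430803146601, 'cx': 316.35586323209264, 'cy': 202.83818819317656, 'position': array([0.32066595, 0.01161604, 1.3032692 ]), 'orientation': array([ 0.03023847, -0.69823669,  0.71456389, -0.03081559])}
raw_a_center [(0.81, [0.465, -0.04, 0.013]), (0.69, [0.196, -0.35, 0.012])]
breaded_a_center [(0.93, [0.474, -0.123, 0.011])]
salt_center [(0.53, [0.685, -0.175, 0.051])]
board [(0.56, [0.461, -0.324, -0.002])]
tray [(0.7, [0.426, 0.292, -0.006])]
caddy [(0.57, [0.677, 0.164, 0.002])]
pepper_center [(0.86, [0.668, -0.048, 0.05])]
cup []
side {'fx': 382.222211090808, 'fy': 382.222211090808, 'cx': 316.2253615444008, 'cy': 202.1614881615755, 'position': array([ 0.04385687, -0.84349428,  0.71043368]), 'orientation': array([-0.44956651,  0.86857724, -0.18002262,  0.10514459])}
raw_a_center [(0.82, [0.471, -0.045, 0.012]), (0.75, [0.193, -0.347, 0.005]), (0.46, [0.475, -0.126, 0.011])]
breaded_a_center [(0.59, [0.474, -0.122, 0.007]), (0.58, [0.462, -0.322, 0.003])]
salt_center [(0.71, [0.474, -0.121, 0.009]), (0.59, [0.683, -0.174, 0.053])]
board [(0.93, [0.464, -0.323, -0.001])]
tray [(0.78, [0.423, 0.288, 0.008]), (0.25, [0.497, 0.123, 0.005])]
caddy [(0.97, [0.677, 0.161, 0.004])]
pepper_center [(0.91, [0.663, -0.052, 0.052])]
cup [(0.61, [0.686, 0.055, -0.005])]
0.9
```

View pics/top0.png

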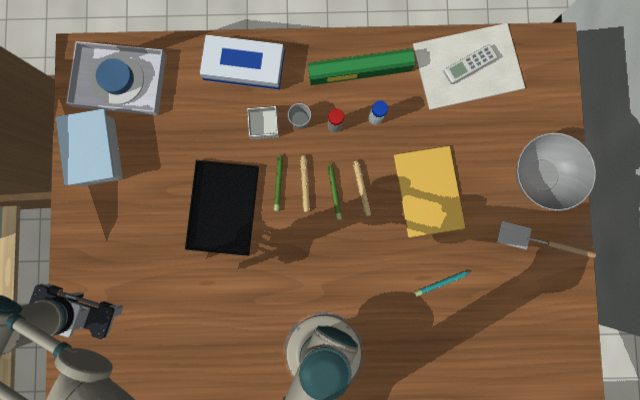

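View pics/side0.png

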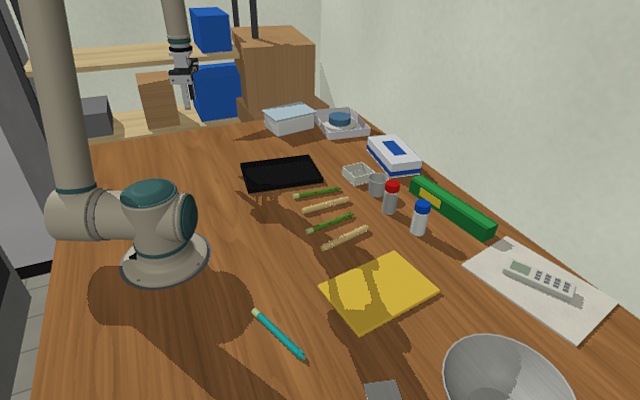

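Top view: the row holds green (279,183), beige (305,183), green (334,190) and beige (361,188). The salt, with its blue cap, is at (378,112), the pepper at (336,120), the cup at (299,115), the caddy at (263,122), the tray at (222,208) and the board at (430,191). The pen-like turquoise thing at (442,283) is the look-alike. The real raw spears are the two natural-green ones in the row. I'll segment these by colour and check them in an enlarged crop.

```bash
cat > h.py <<'E'
import numpy as np, cv2
from scipy.spatial.transform import Rotation as R
from plant import r, gripper_to, inverse_kinematics, vision, models, telemetry
def to_plane(px,c,z,k=None):
    k=k or vision.get_calibration(c); q=k["orientation"]
    px=np.atleast_2d(px).astype(float)
    d=np.c_[(px[:,0]-k["cx"])/k["fx"],(px[:,1]-k["cy"])/k["fy"],np.ones(len(px))]
    d=R.from_quat(np.r_[q[1:],q[0]]).apply(d); p=k["position"]
    return (p+d*((z-p[2])/d[:,2])[:,None])[:,:2]
def rect(mask,c,z):
    n,l,s,_=cv2.connectedComponentsWithStats(mask.astype(np.uint8),connectivity=8)
    out=[]
    for i in range(1,n):
        if s[i,4]<60: continue
        v,u=np.where(l==i); P=to_plane(np.c_[u,v],c,z).astype(np.float32)
        (cx,cy),(w,h),a=cv2.minAreaRect(P*1000)
        if w<h: w,h,a=h,w,a+90
        a=(np.radians(a)+np.pi/2)%np.pi-np.pi/2
        out.append(dict(c=(cx/1000,cy/1000),size=(w,h),yaw=a,px=(u.mean(),v.mean())))
    return out
def down(yaw):  # tool z down, tool y (closing) perpendicular to yaw direction
    q=(R.from_euler("z",yaw)*R.from_euler("x",np.pi)).as_quat(); return np.r_[q[3],q[:3]]
E
python3 - <<'E'
from h import *
im=cv2.imread("pics/top0.png"); hsv=cv2.cvtColor(im,cv2.COLOR_BGR2HSV)
def roi(m,x0,y0,x1,y1):
    o=np.zeros_like(m,bool); o[y0:y1,x0:x1]=m[y0:y1,x0:x1]>0; return o
g=roi(cv2.inRange(hsv,(28,60,30),(75,255,255)),265,145,380,230)
b=roi(cv2.inRange(hsv,(10,30,150),(28,125,255)),265,145,380,230)
y=roi(cv2.inRange(hsv,(20,130,60),(32,255,255)),380,135,480,250)
k=roi(cv2.inRange(hsv,(0,0,0),(180,255,45)),175,150,266,265)
w=roi(cv2.inRange(hsv,(0,0,100),(180,60,255)),242,98,284,145)
for n,m,z in [("g",g,.012),("b",b,.013),("board",y,.012),("tray",k,.018),("caddy",w,.033)]:
    for o in rect(m,"top",z): print(n,np.round(np.r_[o["c"],o["size"],o["yaw"],o["px"]],3))
crop=im[95:235,240:480]; cv2.imwrite("pics/crop0.png",cv2.resize(crop,None,fx=3.3,fy=3.3,interpolation=cv2.INTER_CUBIC))
E
```

```text
g [ 4.97000e-01  1.21000e-01  1.67160e+02  1.57170e+01 -9.00000e-02
  2.78000e+02  1.82846e+02]
g [ 4.67000e-01 -4.30000e-02  1.67835e+02  1.59610e+01  1.50000e-01
  3.34041e+02  1.91490e+02]
b [4.91000e-01 4.50000e-02 1.63874e+02 1.62140e+01 4.10000e-02 3.03740e+02
 1.83440e+02]
b [ 5.04000e-01 -1.16000e-01  1.03023e+02  1.59620e+01  1.95000e-01
  3.58124e+02  1.77320e+02]
board [ 4.60000e-01 -3.22000e-01  2.49138e+02  1.70130e+02  1.36000e-01
  4.28835e+02  1.91186e+02]
tray [ 4.26000e-01  2.85000e-01  2.63398e+02  1.86756e+02 -1.21000e-01
  2.21872e+02  2.07520e+02]
caddy [6.72000e-01 1.62000e-01 9.32850e+01 8.60310e+01 5.50000e-02 2.62769e+02
 1.22323e+02]
```

View pics/crop0.png

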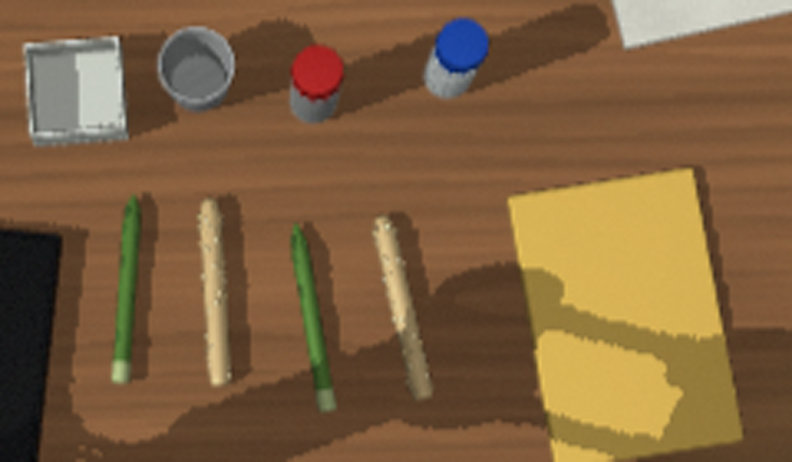

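The crop confirms it: two natural-green spears with pale cut ends and two crumbed beige ones, with nothing turquoise in the row. The beige spear at (361,188) was partly cut off in the mask by shadow, so I take its pose from the crop's end points. I'll move one breaded spear first as a check.

```bash
cat >> h.py <<'E'
H=0.15
def go(x,y,z,yaw):
    q0=telemetry.current_joints(); best=None
    for s in (0,np.pi,-np.pi):
        j=inverse_kinematics([x,y,z],down(yaw+s))
        if j is not None:
            c=np.abs(np.array(j)-q0).max()
            if best is None or c<best[0]: best=(c,j)
    r.movej(best[1])
def pick(x,y,z,yaw,op,f,h=H):
    go(x,y,h,yaw); gripper_to(op)
    hit=r.move_l([x,y,z],vel=.2,guard=15)
    gripper_to(0,f); w=telemetry.current_opening()
    r.move_l([x,y,h],vel=.25); print("pick",hit,round(w,4),round(telemetry.current_opening(),4),"t",round(telemetry.current_t(),1))
def place(x,y,z,yaw,op,h=H):
    go(x,y,h,yaw)
    r.move_l([x,y,z+.03],vel=.25); hit=r.move_l([x,y,z],vel=.06,guard=6)
    print("place",hit,np.round(telemetry.current_ee_pos(),4))
    gripper_to(op); r.move_l([x,y,h],vel=.25); print("t",round(telemetry.current_t(),1))
BOARD=(.461,-.322,.136); TRAY=(.426,.287,-.121)
def slot(f,dy): x,y,a=f; return x-np.sin(a)*dy, y+np.cos(a)*dy
E
python3 - <<'E'
from h import *
k=to_plane([[356.7,161.7],[367.9,214.0]],"top",.012); print(k, k.mean(0), np.arctan2(*(k[0]-k[1])[::-1]))
print("salt cap",to_plane([[379.7,107.7]],"top",.105))
pick(.491,.045,.029,.041,.05,12)
x,y=slot(TRAY,.04); place(x,y,.036,TRAY[2],.045)
cv2.imwrite("pics/t1.png",cv2.resize(vision.snapshot("side")[100:340,200:520,::-1],None,fx=2,fy=2))
E
```

```text
[[ 0.55190594 -0.11296651]
 [ 0.39613969 -0.14097068]] [ 0.47402282 -0.1269686 ] 0.17788304679749015
salt cap [[ 0.68544808 -0.17254787]]
pick False 0.0006 0.0003 t 6.1
place False [0.4308 0.3268 0.0358]
t 9.8
```

View pics/t1.png

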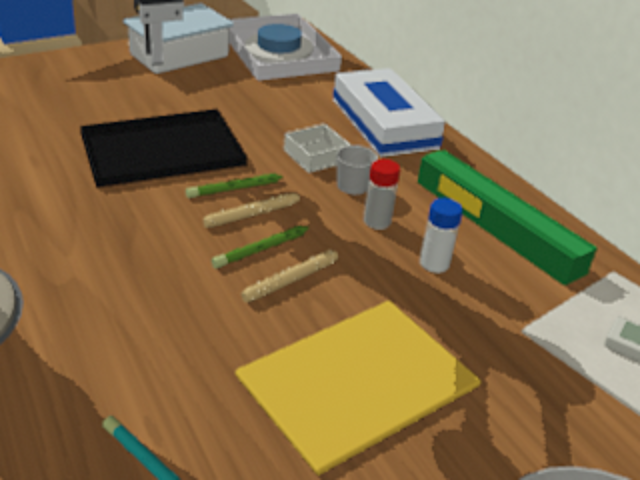

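The side view shows the breaded spear still near its old place (crop 252,210) and the tray empty, so the fingers closed on nothing. I'll look from the wrist above it, open, and again just lowered.

```bash
python3 - <<'E'
from h import *
gripper_to(.05); go(.491,.045,.13,.041)
a=vision.snapshot("wrist"); print(np.round(telemetry.current_ee_pos(),4),telemetry.current_opening(),np.round(telemetry.current_joints(),2))
kw=vision.get_calibration("wrist"); print(kw)
b=vision.snapshot("side")
print([(round(d["score"],2),np.round(d["at"],3)) for d in models.mark_of("breaded_a_center","wrist")])
cv2.imwrite("pics/w1.png",np.vstack([cv2.resize(a,(480,300)),cv2.resize(b[120:270,240:480],(480,300))])[:,:,::-1])
E
```

```text
[0.4911 0.046  0.1301] 0.05019634674797656 [-0.05  0.2   1.78  0.    1.16 -1.66]
{'fx': 345.41394496810136, 'fy': 345.41394496810136, 'cx': 316.37494031376366, 'cy': 199.17286463319905, 'position': array([0.42037064, 0.04223803, 0.31862964]), 'orientation': array([0.08677537, 0.68658225, 0.71607409, 0.09117427])}
[(0.56, array([ 0.478, -0.118,  0.012]))]
```

View pics/w1.png

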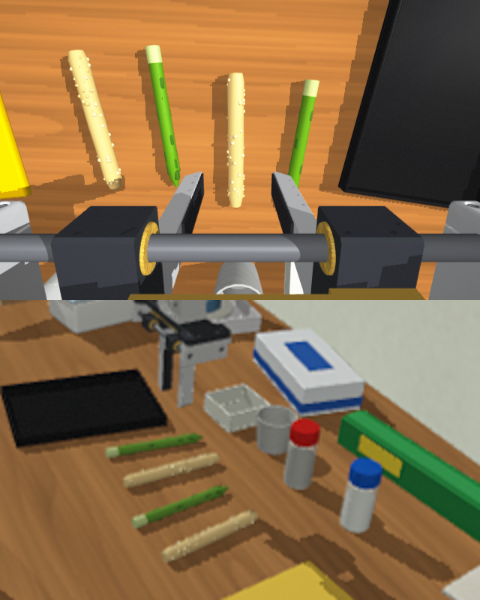

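```bash
python3 - <<'E'
from h import *
print(np.round(to_plane(np.array([[235,74],[235,205],[313,83],[295,180]])*4/3,"wrist",.012),3))
print(telemetry.current_tool_rot(), r.nose_length)
hit=r.move_l([.491,.045,.029],vel=.2,guard=15)
print(hit,np.round(telemetry.current_ee_pos(),4),telemetry.current_opening(),np.round(telemetry.current_wrist_force(),1))
a=vision.snapshot("wrist");b=vision.snapshot("side")
cv2.imwrite("pics/w2.png",np.vstack([cv2.resize(a,(480,300)),cv2.resize(b[120:270,240:480],(480,300))])[:,:,::-1])
E
```

```text
[[0.411 0.04 ]
 [0.574 0.046]
 [0.417 0.129]
 [0.536 0.12 ]]
[ 1.53765879e-04 -2.13306365e-02  9.99772452e-01  1.59318117e-04] 0.025
False [0.4916 0.0454 0.0294] 0.04990978916663864 [-0.1  0.4 -0.2]
```

View pics/w2.png

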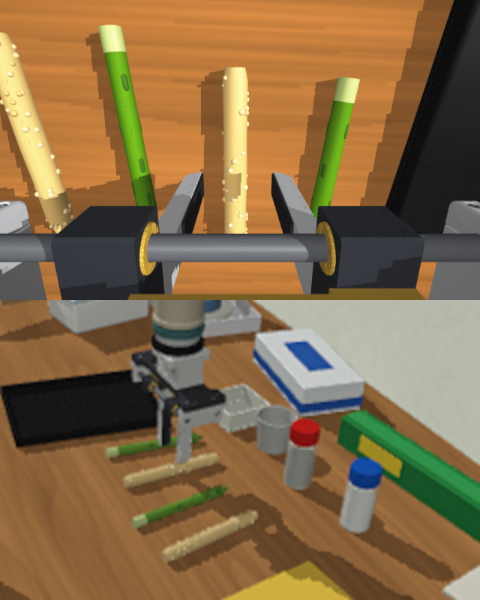

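The fingers straddle the spear (wrist view, spear at x≈235 between the fingers at 190 and 285), yet it slipped out before. I'll check the tip height against the side view and close here.

```bash
python3 - <<'E'
from h import *
for z in (.004,.02,.04,.06): print(z,np.round(to_plane([[331.5,201.]],"side",z),3))
w=gripper_to(.012,8); print(w,telemetry.current_opening(),telemetry.current_finger_force(),np.round(telemetry.current_wrist_force(),1))
a=vision.snapshot("wrist");b=vision.snapshot("side")
cv2.imwrite("pics/w3.png",np.vstack([cv2.resize(a,(480,300)),cv2.resize(b[150:250,260:420],(480,300),interpolation=cv2.INTER_CUBIC)])[:,:,::-1])
E
```

```text
0.004 [[0.517 0.059]]
0.02 [[0.506 0.038]]
0.04 [[0.492 0.013]]
0.06 [[ 0.479 -0.013]]
False 0.012098706484059323 0.0 [-0.   0.4  0. ]
```

View pics/w3.png

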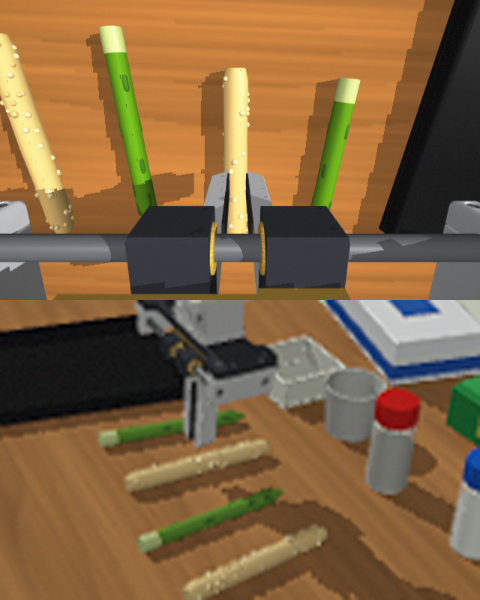

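The closed fingertips hang about 35 mm above where the model puts them (side crop 200,440, in front of the spear and not around it). I'll measure the true height by touching the counter with a gentle guarded descent.

```bash
python3 - <<'E'
from h import *
gripper_to(.05)
hit=r.move_l([.491,.045,-.025],vel=.04,guard=4)
p=telemetry.current_ee_pos(); print(hit,np.round(p,4),np.round(telemetry.current_wrist_force(),1))
b=vision.snapshot("side")
cv2.imwrite("pics/w4.png",cv2.resize(b[150:250,260:420],(480,300),interpolation=cv2.INTER_CUBIC)[:,:,::-1])
E
```

```text
True [ 0.4908  0.045  -0.0096] [ 0.  -0.7  5.1]
```

View pics/w4.png

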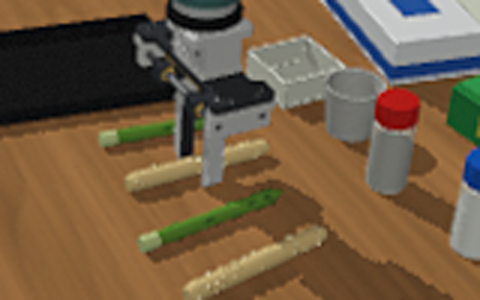

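Contact came at a reported z of −0.0096, with the tips expected at −0.035. So true heights are about 35 mm above what is commanded, and I'll correct for that: tips' height = TCP z + 0.0096.

```bash
cat >> h.py <<'E'
T=-.0096  # commanded TCP z with fingertips on the counter
E
python3 - <<'E'
from h import *
p=[.491,.045]
r.move_l([*p,T+.003],vel=.05); gripper_to(0,12); print(telemetry.current_opening(),telemetry.current_finger_force())
r.move_l([*p,H],vel=.25); print(telemetry.current_opening())
x,y=slot(TRAY,.04); place(x,y,T+.003+.0055,TRAY[2],.045)
if telemetry.current_opening()>.03:
    pick(.467,-.043,T+.003,.15,.05,12)
    x,y=slot(BOARD,.037); place(x,y,T+.003+.0125,BOARD[2],.045)
cv2.imwrite("pics/t2.png",vision.snapshot("side")[:,:,::-1])
E
```

```text
0.01933058762849964 12.000005543231964
0.018917617250905672
place True [ 0.4301  0.3263 -0.002 ]
t 20.0
pick False 0.014 0.0138 t 24.1
place True [ 0.4554 -0.285   0.0051]
t 27.6
```

View pics/t2.png

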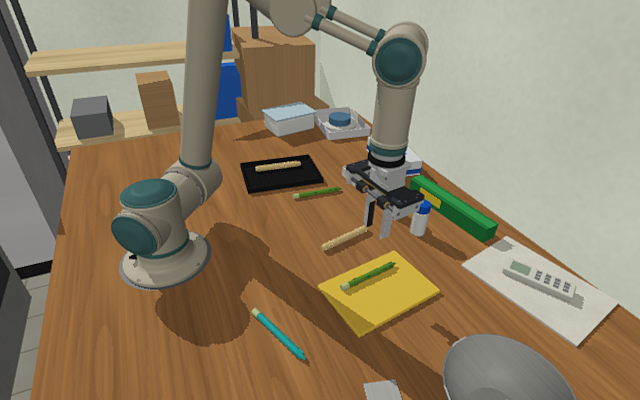

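One breaded spear lies in the tray at (277,166) and one raw on the board at (369,275). Next are the other two spears, then the salt.

```bash
python3 - <<'E'
from h import *
pick(.474,-.124,T+.003,.185,.05,12)
assert telemetry.current_opening()>.012
x,y=slot(TRAY,-.035); place(x,y,T+.003+.0055,TRAY[2],.045)
pick(.497,.121,T+.003,-.09,.05,12)
assert telemetry.current_opening()>.01
x,y=slot(BOARD,-.037); place(x,y,T+.003+.0125,BOARD[2],.045)
pick(.685,-.174,T+.06,0,.07,20,h=.19)
cv2.imwrite("pics/t3.png",vision.snapshot("side")[:,:,::-1])
E
```

```text
pick False 0.0188 0.0191 t 30.9
place True [ 0.4212  0.252  -0.0018]
t 34.9
pick False 0.0139 0.0139 t 38.2
place True [ 0.4655 -0.3582  0.0052]
t 42.5
pick False 0.0436 0.0438 t 46.3
```

View pics/t3.png

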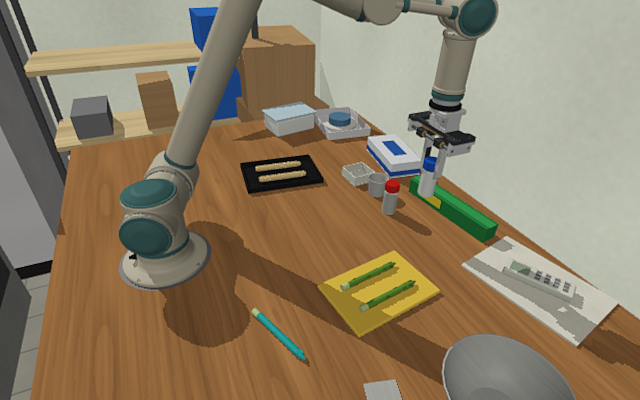

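All four spears are placed: breaded at (278,166) and (283,176), raw at (368,275) and (388,296). The salt is held upright. Now I'll carry it to the caddy.

```bash
python3 - <<'E'
from h import *
r.move_l([.676,.162,.19],vel=.2)
r.move_l([.676,.162,T+.10],vel=.2)
hit=r.move_l([.676,.162,T+.0635],vel=.05,guard=5); print(hit,np.round(telemetry.current_ee_pos(),4))
gripper_to(.068); r.move_l([.676,.162,.19],vel=.2)
go(.3,.4,.25,0); r.hold(.5); print(telemetry.current_t())
a=vision.snapshot("top"); b=vision.snapshot("side")
print([(round(d["score"],2),np.round(d["at"],3)) for d in models.mark_of("salt_center","side")])
for c in ["pepper_center","cup"]: print(c,[(round(d["score"],2),np.round(d["at"],3)) for d in models.mark_of(c,"side")])
cv2.imwrite("pics/t4.png",np.vstack([cv2.resize(a[90:265,180:480],(514,300)),cv2.resize(b[140:315,230:530],(514,300))])[:,:,::-1])
E
```

```text
True [0.6751 0.1623 0.0539]
53.1333
[(0.58, array([0.674, 0.161, 0.057]))]
pepper_center [(0.78, array([ 0.665, -0.05 ,  0.054]))]
cup [(0.86, array([ 0.684,  0.053, -0.   ]))]
```

View pics/t4.png

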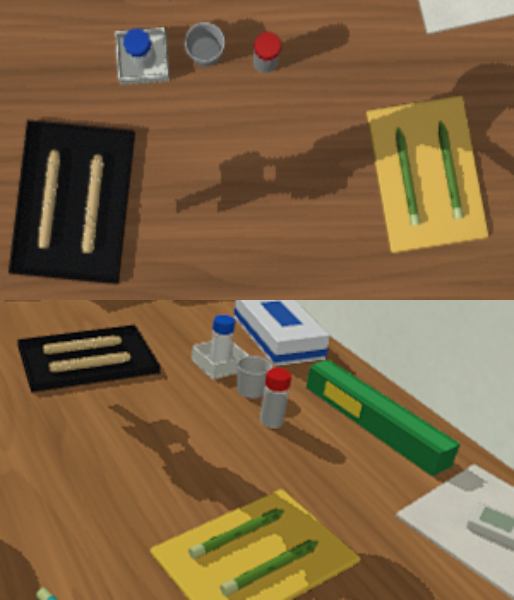

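The top and side views show everything in place: two breaded spears in the tray, two raw on the board, and the salt upright in the caddy at (137,45). The pepper and cup have not moved.

```bash
python3 -c "
from plant import r
print(r.sign_off())"
```

```text
the job is handed in; nothing more can be done
None
```

The job is handed in at about 53 s of the 122 s allowed: the last pictures show both raw spears on the board, both breaded spears in the tray, the salt upright in the caddy, and the pepper and cup where they were; no verdict came back.

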